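# Try the paste-syringe plungers and reject the one that binds

## Task

Before the two empty polishing-paste syringes in the bamboo rack are refilled, try each plunger with a gentle, steady push straight down its barrel. One runs freely: press it fully home and leave that syringe standing in its slot. The other binds part-way: stop as soon as the resistance rises, never force it, then take that syringe by its barrel and lower it, nozzle down, into the stoneware pot, leaving the other things on the bench where they are.

Things in the scene. Friction and masses are not known exactly. Their poses are not given: they have to be found in the camera images.
- rack: Bamboo rack, 294 mm wide (its y), fixed on the plank, whose top is 50 mm above the work surface. Four slots at y = -96, -32, 32, 96 mm lean 0.27 rad from vertical (the things in them up to 0.06 more), tops to its -x side: two hold syringes, one the dividers, one is empty. Origin: centre of its underside, z up. Slot mouths 26 mm square, 53 mm up the slot; highest point about 80 mm over the plank.
- syringe_1: One of two outwardly identical loose white plastic syringes, about 80 g, nozzle down in the rack, leaning towards the robot. Origin: nozzle end, on the axis; z runs up the barrel. Nozzle 8 mm wide, 10 mm long; round barrel 22 mm wide, z = 10 to 95 mm; flange z = 92 to 95 mm, 38 mm along x, only 22 mm along y. The barrel is bare from the rack's slats (z = 53 mm) up to the flange.
- syringe_2: The other syringe, the same in every outward way. Exactly one of the two binds; which is not known beforehand.
- barrel_1 (a point): Point on syringe_1's axis 80 mm from its nozzle end, in the bare barrel 12 mm below the flange: the place to grasp, fingers closing along its y (the wings point along its x). Axes as syringe_1.
- barrel_2 (a point): The same point on syringe_2. Axes as syringe_2.
- disc_1 (a point): Centre of the top face of syringe_1's thumb disc (grey, 20 mm wide, 4 mm thick, at the end of the plunger), where to push; z runs up out of the barrel, push along -z. It stands 137 mm from the nozzle end with the plunger out, 103 mm when home.
- disc_2 (a point): The same point on syringe_2's thumb disc.
- plunger_1 (a joint): Travel of syringe_1's plunger, m: 0 out (starts 0 to 0.004), 0.034 home, on a springy stop (4 N per mm beyond). A free one slides throughout at a steady 2.5 to 4 N. The binding one does so at first; from somewhere in 0.010 to 0.018 resistance climbs about 2 N per mm. Left alone it stays, but springs back 1 to 4 mm from a bind. Over 20 N on a plunger, pushed or pinched, spoils it.
- plunger_2 (a joint): The same for syringe_2's plunger.
- pot: Loose squat round stoneware pot, 74 mm wide, 60 mm high, 0.45 kg, wall 4 mm, mouth 64 mm, inner floor 6 mm up; stands on the plank. Origin: centre of its underside.
- dividers: Bystander: brass dividers in a bamboo sheath of 22 mm, standing in one of the rack's slots, 121 mm from the lower end (origin, z up the slot).
- hare: Bystander: pale boxwood blank roughed into a hare, 65 x 48 mm, 45 mm high; origin under its centre.
- hone: Bystander: grey sandstone hone, 60 (x) x 170 (y) x 26 mm; origin under its centre.
- mallet: Bystander: small cherry mallet lying down, head 38 x 62 mm at its origin (underside), handle 160 mm along its +x.

How it is judged:
By the outcome, as a careful person would: the job done as asked, in the order asked, and still so for the second after the job is handed in, with the robot touching nothing.
It also fails if it takes over 67 s, if anything falls off the work surface, if the arm or the gripper's body presses on something with over 40 N, if the wrist force passes 120 N, or if a joint passes its speed limit or range.

## Robot

A 7-joint arm with a two-finger parallel gripper is mounted at the origin on the work surface. World frame = base frame: x ahead of the robot, y to its left, z up, the work surface at z = 0. Lengths are in m, angles in rad, forces in N, time in s.
With the tool pointing down it reaches from about 0.425 to 0.825 m from the base axis. Payload 3.6 kg.
Tool frame: the origin (TCP) lies at the very end of the fingers, on their centre line; the grasp point (between the pads) lies 19 mm behind it; z points along the fingers, y is the direction in which the jaws open and shut (so a half turn about z gives the same grasp; the last joint's range is limited). The gripper opens to 85 mm and grips with 20 to 120 N. Pads are 22 mm wide; open, the fingers measure 114 mm over their backs; the gripper's body (76 mm by 85 mm) begins 54 mm behind the grasp point. The pads swing forward as they close: fully open they stand 13 mm farther back than shut.
Start: joints at [-0.026, 0.615, -0.013, 1.423, 0.008, 1.103, -0.04], TCP at [0.65, 0, 0.231] pointing down, gripper open.
Joint ranges: [-3.12, 3.12], [-0.3, 2.06], [-1.34, 1.32], [0.26, 2.42], [-1.36, 4.5], [0.01, 1.98], [-2.84, 2.84]. Speed limits (rad/s): [2.79, 2.79, 3.14, 3.14, 3.14, 3.14, 3.14].

## Interface

Orientations are given as a unit quaternion [w, x, y, z].
In Python, from rig import arm gives the robot as it stands.
- The arm moves only by the tool send_rows, never from a script. Its argument "moves" is a list of rows, each a list of 3 entries, a list of its own where there are three numbers: the gripper command: -1 is fully open, 1 is shut, values between are in proportion, then the shift along the world's x, y, z in cm, then the turn, a rotation vector about the world's x, y, z in rad. In form: [[grip, [dx, dy, dz], [wx, wy, wz]], ...]. A call has 1 to 10 rows; each row shifts and turns the commanded pose from where the row before left it; what a row does not reach is not made up. A row lasts 1/10 s, in which the tool goes at most 50 mm and 8.59 degrees, less where a joint would pass 70% of its speed; a pose out of reach is approached as far as the arm can. A call is refused whole if a number of a shift passes 5 or a number of a turn 0.15, either way. A call with a gripper value outside its range is refused whole. The fingers move at their own pace and stop on an object; "newtons" is the grip in N (left out, the last holds). Time passes only in rows, so rows that do not move let the fingers close. It gives the time, the measured TCP pose, the force and the opening at its end, in the units of the state.
- arm.state(): the state, without advancing time (a new reading comes with each control period).
- arm.camera(name): name is "scene" or "side" or "wrist"; returns a dict with "img" (420x560x3 uint8, blue, green, red), "range_z" (420x560 float32, m along the optical axis (not along the pixel's ray), 0 where there is no reading), "fx", "fy", "cx", "cy" (pixels), "k1" (the pictures are not rectified: a ray, as slopes to the right and down, at radius r is drawn at 1 + k1 r^2 times it, then the intrinsics apply), "extrinsics" (4x4, takes a point from world to camera coordinates); the wrist camera has in their place "T_tool_cam" (4x4, takes a point from camera to tool coordinates, whose origin is the TCP and whose axes are the flange's). Camera axes: x right, y down, z forward; pixel columns grow to the right and rows downward; lengths in m; the calibration is good to about 2 mm. A picture is of the moment at which its call begins: read the wrist's pose just before it.
- arm.job_done(): hands the job in, once; it reports no verdict.
The state is a dict: "time": time; "joint_pos": joint angles; "joint_vel": joint speeds; "joint_torque": joint torques, N m; "tool_pos": TCP position; "eef_rot": TCP orientation; "ft_force": force on the tool from outside, world axes, zero at the start; "ft_torque": the same for the moment, N m; "opening": finger opening in m.
Only numpy, scipy, OpenCV 4.12 (cv2) and the standard library are available. Lean on these libraries where they do the work, as an engineer would, in place of code of your own. Each camera call takes 0.05 s, during which the arm holds its last target. There are 200 camera calls.

## Working session

There is one attempt and no reset: what is moved stays moved. The work goes in short steps, Python scripts to look and compute and a tool call to move; the robot and the scene stay as the last step left them, time stands still between calls to the robot, and variables do not carry over. Pictures are saved under pics/ and viewed, about 8 in all and at most 12, crops included, and the job is handed in when it is done.

Besides the shell and the picture viewer there is one more tool, called after "Emit:" as a command line: name --argument value ..., lists and objects as JSON in quotes. send_rows: Moves the arm, as the interface text tells. Its arguments: {"type":"object","properties":{"moves":{"type":"array"},"newtons":{"type":"number"}},"required":["moves"]}

```bash
ls; mkdir -p pics
cat > h.py <<'E'
import numpy as np, cv2, pickle
from scipy.spatial.transform import Rotation as R
def snap(arm,name,fn):
    s=arm.state(); c=arm.camera(name)
    if name=="wrist":
        q=s["eef_rot"]; T=np.eye(4); T[:3,:3]=R.from_quat([q[1],q[2],q[3],q[0]]).as_matrix(); T[:3,3]=s["tool_pos"]
        c["W"]=T@np.array(c["T_tool_cam"])
    else: c["W"]=np.linalg.inv(np.array(c["extrinsics"]))
    cv2.imwrite(f"pics/{fn}.png",c["img"]); pickle.dump(c,open(f"pics/{fn}.pkl","wb")); return c
def load(fn): return pickle.load(open(f"pics/{fn}.pkl","rb"))
def ray(c,u,v):
    K=np.array([[c["fx"],0,c["cx"]],[0,c["fy"],c["cy"]],[0,0,1.]])
    p=cv2.undistortPoints(np.array([[[u,v]]],float),K,np.array([c["k1"],0,0,0,0.]))[0,0]
    return np.array([p[0],p[1],1.])
def pt(c,u,v):  # depth point in world
    z=float(np.median([a for a in c["range_z"][int(v)-1:int(v)+2,int(u)-1:int(u)+2].ravel() if a>0] or [0]))
    return (c["W"]@np.append(ray(c,u,v)*z,1))[:3]
def plane(c,u,v,h):
    d=c["W"][:3,:3]@ray(c,u,v); o=c["W"][:3,3]; return o+d*(h-o[2])/d[2]
def cloud(c):
    K=np.array([[c["fx"],0,c["cx"]],[0,c["fy"],c["cy"]],[0,0,1.]])
    h,w=c["range_z"].shape; uu,vv=np.meshgrid(np.arange(w),np.arange(h))
    p=cv2.undistortPoints(np.stack([uu,vv],-1).reshape(-1,1,2).astype(float),K,np.array([c["k1"],0,0,0,0.]))[:,0]
    z=c["range_z"].ravel(); P=np.c_[p*z[:,None],z]
    return (P@c["W"][:3,:3].T+c["W"][:3,3]).reshape(h,w,3)
E
python3 - <<'E'
from h import *; from rig import arm
import numpy as np
a=snap(arm,"scene","scene0"); b=snap(arm,"side","side0"); c=snap(arm,"wrist","wrist0")
cv2.imwrite("pics/both.png",cv2.resize(np.hstack([a["img"],b["img"]]),(800,300)))
for x in(a,b,c): print(x["W"].round(3).tolist(),x["fx"],x["k1"])
print(arm.state())
E
```

```text
pics
[[-0.667, 0.519, -0.535, 1.171], [0.745, 0.47, -0.473, 0.501], [0.006, -0.714, -0.7, 0.89], [0.0, 0.0, 0.0, 1.0]] 404.773568334766 -0.00975206226878296
[[0.936, -0.198, 0.29, 0.337], [-0.351, -0.499, 0.793, -0.834], [-0.012, -0.844, -0.537, 0.767], [0.0, 0.0, 0.0, 1.0]] 532.9079434383598 -0.16493485420337814
[[1.0, -0.0, -0.002, 0.651], [-0.001, -0.957, -0.289, 0.074], [-0.002, 0.289, -0.957, 0.374], [0.0, 0.0, 0.0, 1.0]] 364.2561211742427 -0.07546796224816943
{'time': 0.15, 'joint_pos': array([-0.02648449,  0.61571155, -0.01263866,  1.42452264,  0.00808357,
        1.10340521, -0.04040248]), 'joint_vel': array([ 2.81554274e-03, -1.74715705e-03, -1.27097490e-03, -3.75054130e-03,
        2.59344250e-04,  8.89576709e-05,  1.68399807e-03]), 'joint_torque': array([ 9.62922204e-04, -4.69657230e+01,  2.59976937e-01, -1.71251339e+01,
        1.01253757e-02,  7.07855565e-03,  2.07303725e-05]), 'tool_pos': array([6.49417268e-01, 2.14807509e-05, 2.30397503e-01]), 'eef_rot': array([-7.09498182e-04,  7.07086422e-01,  7.07126434e-01, -7.03005997e-04]), 'ft_force': array([-0.33285444,  0.49961291,  0.5029542 ]), 'ft_torque': array([ 0.00411567, -0.01470904, -0.00815088]), 'opening': 0.08533273632088148}
```

View pics/scene0.png

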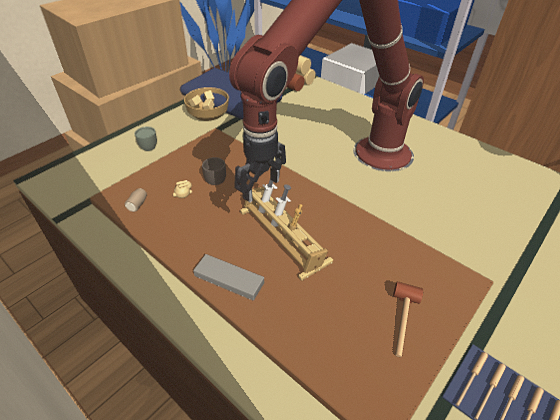

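View pics/side0.png

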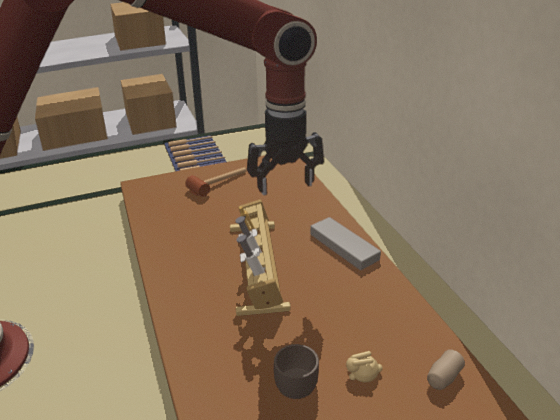

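Run:
```python
from h import *
for n in("scene0","side0","wrist0"):
    c=load(n); P=cloud(c)
    m=(P[...,2]>0.066)&(P[...,2]<0.21)&(c["range_z"]>0)&(P[...,0]>0.3)&(P[...,0]<0.95)&(abs(P[...,1])<0.5)
    k,l,st,ce=cv2.connectedComponentsWithStats(m.astype(np.uint8))
    print(n,(c["range_z"]>0).mean())
    for i in range(1,k):
        if st[i,4]>60: q=P[l==i]; print(st[i],q.mean(0).round(3),np.percentile(q,2,0).round(3),np.percentile(q,98,0).round(3))
c=load("side0");print("plank",pt(c,200,290),pt(c,330,320)); 
for u,v in((296,352),(275,372),(318,372),(296,397)):print(pt(c,u,v))
a=cv2.resize(load("side0")["img"][180:320,210:310],None,fx=4,fy=4,interpolation=cv2.INTER_CUBIC)
b=cv2.resize(load("scene0")["img"][165:285,230:340],None,fx=4,fy=4,interpolation=cv2.INTER_CUBIC)
cv2.imwrite("pics/crop.png",a[:, :400]);o=np.zeros((560,800,3),np.uint8);o[:, :360]=a[:,:360];o[:480,360:]=b[:,:440];cv2.imwrite("pics/crop.png",o)
```

```text
scene0 0.995812074829932
[202 157  24  26 512] [ 0.555 -0.296  0.092] [ 0.519 -0.333  0.067] [ 0.589 -0.262  0.112]
[ 244  179   84   95 2765] [0.601 0.036 0.111] [ 0.549 -0.111  0.071] [0.655 0.169 0.179]
[173 180  19  16 207] [ 0.67  -0.312  0.081] [ 0.643 -0.332  0.067] [ 0.691 -0.297  0.095]
[124 188  23  22 300] [ 0.794 -0.372  0.084] [ 0.757 -0.395  0.068] [ 0.824 -0.352  0.094]
[ 193  254   71   43 1488] [0.797 0.023 0.076] [ 0.753 -0.059  0.068] [0.84  0.101 0.08 ]
[394 281  29  61 666] [0.572 0.387 0.079] [0.529 0.348 0.067] [0.654 0.422 0.091]
side0 0.9959268707482993
[185 171  51  23 385] [0.557 0.372 0.078] [0.519 0.34  0.066] [0.646 0.413 0.09 ]
[ 235  200   49  109 3137] [ 0.582 -0.027  0.122] [ 0.537 -0.125  0.072] [0.65  0.157 0.195]
[ 311  218   70   47 1400] [0.793 0.008 0.075] [ 0.75  -0.067  0.067] [0.838 0.093 0.079]
[ 274  344   45   52 1655] [ 0.553 -0.301  0.092] [ 0.518 -0.335  0.067] [ 0.586 -0.265  0.111]
[427 349  38  40 949] [ 0.783 -0.389  0.084] [ 0.752 -0.41   0.069] [ 0.821 -0.361  0.093]
[346 351  36  27 647] [ 0.662 -0.326  0.082] [ 0.639 -0.342  0.067] [ 0.69  -0.308  0.095]
wrist0 0.996062925170068
[   88     0   204   353 30432] [0.598 0.031 0.116] [ 0.554 -0.111  0.073] [0.646 0.137 0.195]
[  396    60   101   208 14204] [0.791 0.025 0.077] [ 0.749 -0.059  0.07 ] [0.834 0.099 0.078]
[117 287  13  21 134] [ 0.539 -0.053  0.152] [ 0.534 -0.062  0.15 ] [ 0.545 -0.048  0.154]
plank [ 0.46047378 -0.0071607   0.04918608] [ 0.67030008 -0.18120394  0.04990739]
[ 0.56613615 -0.26821439  0.09276306]
[ 0.51735285 -0.30032567  0.09838122]
[ 0.58359386 -0.3198209   0.09130165]
[ 0.5419775  -0.32923801  0.05794759]
```

View pics/wrist0.png

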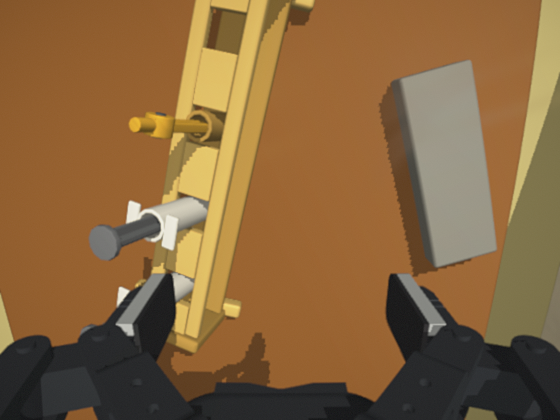

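View pics/crop.png

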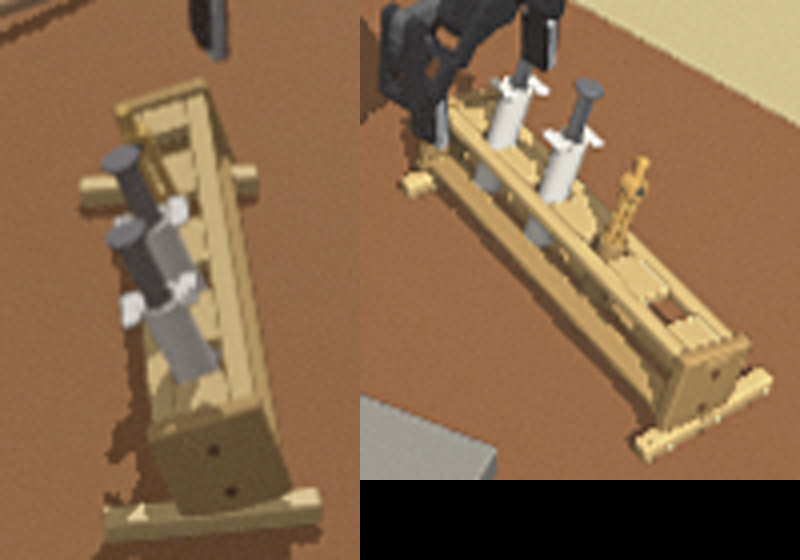

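Emit:
send_rows --moves '[[-1, [0, 0, 3], [0, 0, 0]], [-1, [-3, -1, 3], [0, 0, 0]], [-1, [-4, -1.5, 2], [0, 0, 0]], [-1, [-4, -1.5, 0], [0, 0, 0]], [-1, [-3, -1, 0], [0, 0, 0]], [-1, [-1, 0, 0], [0, 0, 0]], [1, [0, 0, 0], [0, 0, 0]], [1, [0, 0, 0], [0, 0, 0]], [1, [0, 0, 0], [0, 0, 0]]]'

```text
time: 1.05
tool_pos: [0.5013, -0.0491, 0.3109]
eef_rot: [-0.0, 0.707, 0.708, 0.0]
ft_force: [0.1, 1.1, 0.3]
opening: 0.0439
```

Run:
```python
from h import *; from rig import arm
a=snap(arm,"scene","scene1"); b=snap(arm,"side","side1"); c=snap(arm,"wrist","wrist1")
s=arm.state(); print(s["tool_pos"],s["joint_pos"].round(2),s["ft_force"])
```

```text
[ 0.50077775 -0.04949453  0.31080485] [ 0.06  0.31 -0.01  1.71  0.    1.12  0.05] [ 0.10387574  0.13549471 -0.47258839]
```

View pics/wrist1.png

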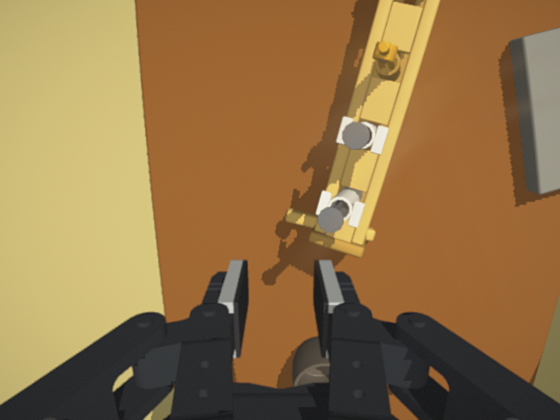

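Run:
```python
from h import *
c=load("wrist1"); P=cloud(c); hsv=cv2.cvtColor(c["img"],cv2.COLOR_BGR2HSV)
grey=(hsv[...,1]<70)&(hsv[...,2]<150); white=(hsv[...,1]<70)&(hsv[...,2]>=150)
uu,vv=np.meshgrid(np.arange(560),np.arange(420))
# rack: yaw from top points z 0.115..0.135
box=(uu>290)&(uu<445)&(vv<260)
for n,(u,v) in dict(mid=(357,135),end=(331,219)).items():
    near=(abs(uu-u)<45)&(abs(vv-v)<40)
    zt=np.median(P[v-3:v+4,u-3:u+4,2]); print(n,"disc z",zt)
    m=near&(abs(P[...,2]-zt)<0.008)&((uu-u)**2+(vv-v)**2<22**2)&grey
    q=P[m]; d=q.mean(0); nrm=np.linalg.svd(q-d)[2][2]; nrm*=np.sign(nrm[2])
    (cu,cv),(ma,mi),an=cv2.minAreaRect(np.argwhere(m)[:,::-1].astype(np.float32))
    print(" disc",d.round(4),"ext",(q.max(0)-q.min(0)).round(3),"normal",nrm.round(3),"px",cu,cv,ma,mi,m.sum())
    w=near&white&(P[...,2]<zt-0.02)&(P[...,2]>0.115); q=P[w]; print(" white z pct",np.percentile(q[:,2],[5,25,50,75,95]).round(3))
    top=np.percentile(q[:,2],90); f=q[q[:,2]>top-0.012]
    # wings line: far points
    r=cv2.minAreaRect((f[:,:2]*1000).astype(np.float32)); print(" flange rect mm",r,"mean",f.mean(0).round(4))
m=box&(P[...,2]>0.118)&(P[...,2]<0.136)&~grey&~white; q=P[m]; print("rack top",q.mean(0).round(3),cv2.minAreaRect((q[:,:2]*1000).astype(np.float32)))
for n in("side1","scene1"):
    c2=load(n);P2=cloud(c2)
    g=cv2.cvtColor(c2["img"],cv2.COLOR_BGR2HSV); 
    m=(g[...,1]<90)&(P2[...,2]>0.16)&(P2[...,2]<0.21)&(P2[...,0]>.45)&(P2[...,0]<.62)&(P2[...,1]<.05)&(P2[...,1]>-.2)
    k,l,st,ce=cv2.connectedComponentsWithStats(m.astype(np.uint8))
    for i in range(1,k):
        if st[i,4]>8:
            q=P2[l==i]; t=q[q[:,2]>q[:,2].max()-0.007]; print(n,st[i],t.mean(0).round(4),q[:,2].max().round(3))
    o=P2[(P2[...,2]>.10)&(P2[...,2]<.115)&(P2[...,1]<-.25)&(P2[...,1]>-.35)&(P2[...,0]>.5)&(P2[...,0]<.62)]
    print(n,"pot rim",cv2.minEnclosingCircle((o[:,:2]*1000).astype(np.float32)),o[:,2].max())
```

```text
mid disc z 0.19581504850650178
 disc [0.5548 0.0022 0.1955] ext [0.018 0.018 0.009] normal [-0.318  0.066  0.946] px 356.0 135.0 26.0 26.0 566
 white z pct [0.151 0.153 0.161 0.162 0.164]
 flange rect mm ((567.5247802734375, -0.6495914459228516), (21.942344665527344, 35.930477142333984), 76.88345336914062) mean [ 0.572  -0.0011  0.1592]
end disc z 0.19739857374212028
 disc [ 0.539  -0.0593  0.197 ] ext [0.018 0.019 0.008] normal [-0.29   0.098  0.952] px 330.3676452636719 219.27940368652344 24.5242977142334 25.381790161132812 508
 white z pct [0.125 0.152 0.155 0.162 0.163]
 flange rect mm ((552.2274780273438, -62.817081451416016), (21.549503326416016, 35.951202392578125), 75.93177795410156) mean [ 0.5545 -0.0614  0.158 ]
rack top [0.598 0.005 0.122] ((590.4876708984375, -1.4573974609375), (239.3089599609375, 46.23011779785156), 74.91063690185547)
side1 [235 217  18  39 293] [ 0.5469 -0.0401  0.1954] 0.2
side1 [253 229   4   8  21] [ 0.5827 -0.0082  0.1614] 0.163
side1 [255 248   5   9  25] [ 0.5666 -0.0703  0.1611] 0.164
side1 pot rim ((552.97021484375, -298.7936706542969), 37.54356002807617) 0.11297984370947001
scene1 [262 171  15  18  88] [ 0.541  -0.0601  0.1975] 0.201
scene1 [275 184  16  19  91] [0.5556 0.0015 0.1956] 0.199
scene1 pot rim ((554.6224975585938, -297.3623046875), 38.614994049072266) 0.1143262794880362
```

Emit:
send_rows --moves '[[1, [0.5, 0.6, 0], [0, 0, 0.146]], [1, [0.5, 0.6, 0], [0, 0, 0.146]], [1, [0.5, 0.6, 0], [0, 0, 0.146]], [1, [0.5, 0.6, 0], [0, 0, 0.146]], [1, [0.5, 0.6, 0], [0, 0, 0.146]], [1, [0.5, 0.6, 0], [0, 0, 0.146]], [1, [0.5, 0.6, 0], [0, 0, 0.146]], [1, [0.5, 0.6, 0], [0, 0, 0.146]], [1, [0.5, 0.5, 0], [0, 0, 0.147]], [1, [0, 0, 0], [0, 0, 0]]]'

```text
time: 2.2
tool_pos: [0.5457, 0.0041, 0.3108]
eef_rot: [-0.0, 0.127, 0.992, 0.001]
ft_force: [-0.4, -1.0, -0.1]
opening: 0.0001
```

Emit:
send_rows --moves '[[1, [0, 0, -2], [-0.027, -0.105, 0]], [1, [0, 0, -2], [-0.027, -0.105, 0]], [1, [0, 0, -1], [-0.028, -0.106, 0]], [1, [0, 0, -1], [0, 0, 0]], [1, [0, 0, 0], [0, 0, 0]], [1, [0, 0, 0], [0, 0, 0]]]'

```text
time: 2.8
tool_pos: [0.5469, 0.0027, 0.2522]
eef_rot: [0.162, 0.127, 0.978, -0.02]
ft_force: [0.1, 0.4, 0.3]
opening: 0.0002
```

```bash
cat >> h.py <<'E'
AX=np.array([-.31,.08,.947]);AX/=np.linalg.norm(AX)
def rep(arm,t,name=""):
    s=arm.state();q=s["eef_rot"];M=R.from_quat([q[1],q[2],q[3],q[0]]).as_matrix()
    e=np.array(t)-s["tool_pos"]; print(name,"tool",s["tool_pos"].round(4),"z",M[:,2].round(3),"y",M[:,1].round(3),"to target cm",(e*100).round(2),"along axis mm",(e@AX*1000).round(1),"F",s["ft_force"].round(2),"Fax",(s["ft_force"]@AX).round(2),"open",s["opening"].round(4),"t",s["time"],"j",s["joint_pos"].round(2))
E
python3 -c "
from h import *; from rig import arm
rep(arm,[.5548,.0022,.1955])"
```

```text
Traceback (most recent call last):
  File "h.py", line 29, in rep
    e=np.array(t)-s["tool_pos"]; print(name,"tool",s["tool_pos"].round(4),"z",M[:,2].round(3),"y",M[:,1].round(3),"to target cm",(e*100).round(2),"along axis mm",(e@AX*1000).round(1),"F",s["ft_force"].round(2),"Fax",(s["ft_force"]@AX).round(2),"open",s["opening"].round(4),"t",s["time"],"j",s["joint_pos"].round(2))
                                                                                                                                                                                                                                                           ^^^^^^^^^^^^^^^^^^
AttributeError: 'float' object has no attribute 'round'
```

```bash
sed -i 's/s\["opening"\].round(4)/round(s["opening"],4)/' h.py
python3 -c "
from h import *; from rig import arm
rep(arm,[.5548,.0022,.1955])
snap(arm,'wrist','wrist2');snap(arm,'side','side2');c=snap(arm,'scene','scene2')
"
```

```text
tool [0.5469 0.0027 0.2522] z [ 0.312 -0.081 -0.947] y [0.255 0.967 0.002] to target cm [ 0.79 -0.05 -5.67] along axis mm -56.2 F [0.13 0.4  0.28] Fax 0.26 open 0.0002 t 2.8 j [ 0.06  0.31 -0.23  1.95  0.35  0.6   0.91]
```

View pics/wrist2.png

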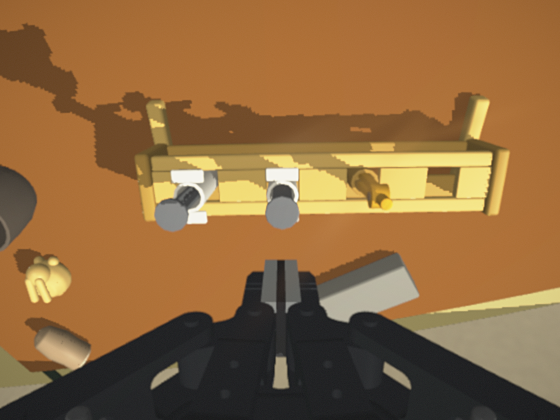

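Emit:
send_rows --moves '[[1, [0.14, 0, -1.2], [0, 0, 0]], [1, [0.14, 0, -1.2], [0, 0, 0]], [1, [0.13, 0, -1.2], [0, 0, 0]], [1, [0.13, 0, -1.1], [0, 0, 0]], [1, [0, 0, -0.2], [0, 0, 0]], [1, [0, 0, 0], [0, 0, 0]], [1, [0, 0, 0], [0, 0, 0]]]'

```text
time: 3.65
tool_pos: [0.5509, 0.003, 0.2029]
eef_rot: [0.162, 0.126, 0.979, -0.02]
ft_force: [-0.6, -0.1, 0.3]
opening: 0.0002
```

```bash
python3 -c "
from h import *; from rig import arm
rep(arm,[.5548,.0022,.1955]);rep(arm,[.5548,.0022,.1955])"
```

```text
tool [0.5509 0.003  0.2029] z [ 0.311 -0.08  -0.947] y [0.253 0.967 0.001] to target cm [ 0.39 -0.08 -0.74] along axis mm -8.3 F [-0.62 -0.12  0.3 ] Fax 0.46 open 0.0002 t 3.65 j [ 0.02  0.38 -0.18  2.01  0.42  0.48  0.84]
 tool [0.5509 0.003  0.2029] z [ 0.311 -0.08  -0.947] y [0.253 0.967 0.001] to target cm [ 0.39 -0.08 -0.74] along axis mm -8.3 F [-0.62 -0.12  0.3 ] Fax 0.46 open 0.0002 t 3.65 j [ 0.02  0.38 -0.18  2.01  0.42  0.48  0.84]
```

Emit:
send_rows --moves '[[1, [0.062, -0.016, -0.19], [0, 0, 0]], [1, [0.062, -0.016, -0.19], [0, 0, 0]], [1, [0.062, -0.016, -0.19], [0, 0, 0]], [1, [0.031, -0.008, -0.095], [0, 0, 0]], [1, [0.031, -0.008, -0.095], [0, 0, 0]], [1, [0.031, -0.008, -0.095], [0, 0, 0]], [1, [0.031, -0.008, -0.095], [0, 0, 0]], [1, [0.031, -0.008, -0.095], [0, 0, 0]], [1, [0.031, -0.008, -0.095], [0, 0, 0]]]'

```text
time: 4.55
tool_pos: [0.5543, 0.0021, 0.1911]
eef_rot: [0.161, 0.126, 0.979, -0.02]
ft_force: [-1.0, 0.3, 2.0]
opening: 0.0001
```

Emit:
send_rows --moves '[[1, [0.031, -0.008, -0.095], [0, 0, 0]], [1, [0.031, -0.008, -0.095], [0, 0, 0]], [1, [0.031, -0.008, -0.095], [0, 0, 0]]]'

```text
time: 4.85
tool_pos: [0.5551, 0.0018, 0.188]
eef_rot: [0.161, 0.126, 0.979, -0.02]
ft_force: [0.3, -0.0, 2.1]
opening: 0.0
```

```bash
python3 -c "
from h import *; from rig import arm
rep(arm,[.5548,.0022,.1955])"
```

```text
tool [0.5551 0.0018 0.188 ] z [ 0.311 -0.081 -0.947] y [0.253 0.968 0.001] to target cm [-0.03  0.04  0.75] along axis mm 7.2 F [ 0.3  -0.02  2.11] Fax 1.9 open 0.0 t 4.85 j [ 0.01  0.41 -0.16  2.02  0.44  0.44  0.82]
```

Emit:
send_rows --moves '[[1, [0.031, -0.008, -0.095], [0, 0, 0]], [1, [0.031, -0.008, -0.095], [0, 0, 0]]]'

```text
time: 5.05
tool_pos: [0.5557, 0.0017, 0.1861]
eef_rot: [0.161, 0.126, 0.979, -0.02]
ft_force: [-0.4, 0.1, 2.1]
opening: -0.0001
```

Emit:
send_rows --moves '[[1, [0.031, -0.008, -0.095], [0, 0, 0]], [1, [0.031, -0.008, -0.095], [0, 0, 0]]]'

```text
time: 5.25
tool_pos: [0.5563, 0.0015, 0.1842]
eef_rot: [0.161, 0.126, 0.979, -0.02]
ft_force: [-0.4, -0.3, 2.0]
opening: -0.0
```

Emit:
send_rows --moves '[[1, [0.031, -0.008, -0.095], [0, 0, 0]], [1, [0.031, -0.008, -0.095], [0, 0, 0]]]'

```text
time: 5.45
tool_pos: [0.5569, 0.0013, 0.1823]
eef_rot: [0.161, 0.126, 0.979, -0.02]
ft_force: [-0.1, -0.5, 1.8]
opening: -0.0001
```

Emit:
send_rows --moves '[[1, [0.031, -0.008, -0.095], [0, 0, 0]], [1, [0.031, -0.008, -0.095], [0, 0, 0]]]'

```text
time: 5.65
tool_pos: [0.5575, 0.0012, 0.1804]
eef_rot: [0.161, 0.126, 0.979, -0.02]
ft_force: [-0.6, -0.2, 2.1]
opening: -0.0
```

Emit:
send_rows --moves '[[1, [0.031, -0.008, -0.095], [0, 0, 0]], [1, [0.031, -0.008, -0.095], [0, 0, 0]]]'

```text
time: 5.85
tool_pos: [0.5582, 0.001, 0.1785]
eef_rot: [0.161, 0.126, 0.979, -0.02]
ft_force: [-0.7, -0.4, 2.4]
opening: -0.0002
```

Emit:
send_rows --moves '[[1, [0.031, -0.008, -0.095], [0, 0, 0]], [1, [0.031, -0.008, -0.095], [0, 0, 0]]]'

```text
time: 6.05
tool_pos: [0.5588, 0.0009, 0.1766]
eef_rot: [0.161, 0.126, 0.979, -0.02]
ft_force: [-0.1, 1.0, 2.0]
opening: -0.0001
```

Emit:
send_rows --moves '[[1, [0.031, -0.008, -0.095], [0, 0, 0]], [1, [0.031, -0.008, -0.095], [0, 0, 0]], [1, [0.031, -0.008, -0.095], [0, 0, 0]], [1, [0.031, -0.008, -0.095], [0, 0, 0]], [1, [0.031, -0.008, -0.095], [0, 0, 0]], [1, [0.031, -0.008, -0.095], [0, 0, 0]], [1, [0.031, -0.008, -0.095], [0, 0, 0]]]'

```text
time: 6.75
tool_pos: [0.561, 0.0003, 0.1699]
eef_rot: [0.161, 0.126, 0.979, -0.02]
ft_force: [0.3, -0.0, 2.1]
opening: -0.0003
```

Emit:
send_rows --moves '[[1, [0.031, -0.008, -0.095], [0, 0, 0]], [1, [0.031, -0.008, -0.095], [0, 0, 0]]]'

```text
time: 6.95
tool_pos: [0.5615, 0.0001, 0.168]
eef_rot: [0.161, 0.126, 0.979, -0.02]
ft_force: [-0.9, 0.1, 1.8]
opening: -0.0
```

Emit:
send_rows --moves '[[1, [0.031, -0.008, -0.095], [0, 0, 0]]]'

```text
time: 7.05
tool_pos: [0.5619, 0.0001, 0.1671]
eef_rot: [0.161, 0.126, 0.979, -0.02]
ft_force: [-0.3, 0.7, 1.3]
opening: -0.0002
```

Emit:
send_rows --moves '[[1, [0.031, -0.008, -0.095], [0, 0, 0]]]'

```text
time: 7.15
tool_pos: [0.5622, -0.0, 0.1661]
eef_rot: [0.161, 0.126, 0.979, -0.02]
ft_force: [-0.6, 1.2, 2.1]
opening: 0.0
```

Emit:
send_rows --moves '[[1, [0.031, -0.008, -0.095], [0, 0, 0]]]'

```text
time: 7.25
tool_pos: [0.5625, -0.0001, 0.1652]
eef_rot: [0.161, 0.126, 0.979, -0.02]
ft_force: [-0.1, -0.1, 3.1]
opening: 0.0
```

Emit:
send_rows --moves '[[1, [0.031, -0.008, -0.095], [0, 0, 0]]]'

```text
time: 7.35
tool_pos: [0.5628, -0.0002, 0.1642]
eef_rot: [0.161, 0.126, 0.979, -0.02]
ft_force: [-0.7, -0.2, 2.3]
opening: -0.0003
```

Emit:
send_rows --moves '[[1, [0.031, -0.008, -0.095], [0, 0, 0]]]'

```text
time: 7.45
tool_pos: [0.5632, -0.0002, 0.1634]
eef_rot: [0.161, 0.126, 0.979, -0.02]
ft_force: [-0.1, 0.5, 4.8]
opening: -0.0002
```

Emit:
send_rows --moves '[[1, [0.025, -0.006, -0.076], [0, 0, 0]], [1, [0, 0, 0], [0, 0, 0]]]'

```text
time: 7.65
tool_pos: [0.5637, -0.0001, 0.163]
eef_rot: [0.162, 0.126, 0.979, -0.02]
ft_force: [-1.9, 0.0, 5.1]
opening: -0.0
```

Emit:
send_rows --moves '[[1, [0.025, -0.006, -0.076], [0, 0, 0]], [1, [0, 0, 0], [0, 0, 0]]]'

```text
time: 7.85
tool_pos: [0.5641, -0.0002, 0.1626]
eef_rot: [0.162, 0.126, 0.979, -0.02]
ft_force: [-1.8, -0.0, 6.4]
opening: -0.0002
```

Emit:
send_rows --moves '[[1, [-0.31, 0.08, 0.95], [0, 0, 0]], [1, [-0.46, 0.12, 1.42], [0, 0, 0]], [1, [-0.62, 0.16, 1.89], [0, 0, 0]], [1, [-0.47, 0.12, 1.42], [0, 0, 0]], [1, [-0.2, -1.5, 0], [0, 0, 0]], [1, [-0.3, -2, 0], [0, 0, 0]], [1, [-0.3, -2, 0], [0, 0, 0]], [1, [-0.2, -0.8, -0.6], [0, 0, 0]], [1, [0, 0, -0.7], [0, 0, 0]], [1, [0, 0, 0], [0, 0, 0]]]'

```text
time: 8.85
tool_pos: [0.534, -0.0577, 0.2041]
eef_rot: [0.16, 0.125, 0.979, -0.02]
ft_force: [0.5, -0.0, 0.2]
opening: -0.0002
```

Run:
```python
from h import *; from rig import arm
rep(arm,[.539,-.0593,.197])
a=snap(arm,"side","side3"); b=snap(arm,"scene","scene3")
x=cv2.resize(a["img"][190:310,200:320],None,fx=3.3,fy=4);y=cv2.resize(b["img"][140:260,220:340],None,fx=3.3,fy=4)
cv2.imwrite("pics/crop3.png",np.hstack([x,y]))
for c in(a,b):
    P=cloud(c);h=cv2.cvtColor(c["img"],cv2.COLOR_BGR2HSV)
    m=(h[...,1]<90)&(h[...,2]<160)&(P[...,2]>.15)&(P[...,2]<.18)&(np.hypot(P[...,0]-.563,P[...,1])<.016)
    print(m.sum(),P[m].mean(0) if m.any() else "",P[m][:,2].max() if m.any() else "")
```

```text
tool [ 0.534  -0.0577  0.2041] z [ 0.307 -0.08  -0.948] y [0.252 0.968 0.   ] to target cm [ 0.5  -0.16 -0.71] along axis mm -8.4 F [ 0.47 -0.05  0.22] Fax 0.06 open -0.0002 t 8.85 j [ 0.19  0.36 -0.22  2.05  0.37  0.45  1.  ]
69 [ 0.56973453 -0.00597264  0.16082691] 0.16829631120928557
33 [ 0.57042428 -0.00131165  0.16458291] 0.16917995179355583
```

View pics/crop3.png

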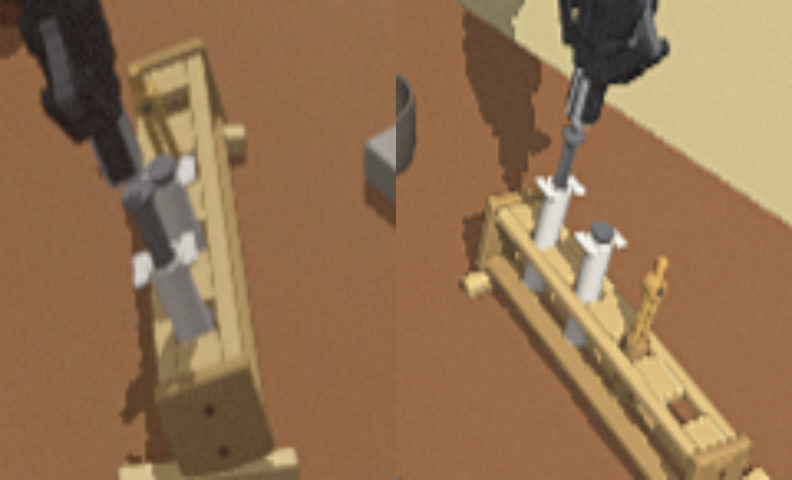

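Emit:
send_rows --moves '[[1, [0.2, -0.09, 0.05], [0, 0, 0]], [1, [0.062, -0.016, -0.19], [0, 0, 0]], [1, [0.062, -0.016, -0.19], [0, 0, 0]], [1, [0.062, -0.016, -0.19], [0, 0, 0]], [1, [0.031, -0.008, -0.095], [0, 0, 0]], [1, [0.031, -0.008, -0.095], [0, 0, 0]], [1, [0.031, -0.008, -0.095], [0, 0, 0]], [1, [0.031, -0.008, -0.095], [0, 0, 0]], [1, [0.031, -0.008, -0.095], [0, 0, 0]], [1, [0.031, -0.008, -0.095], [0, 0, 0]]]'

```text
time: 9.95
tool_pos: [0.5411, -0.0604, 0.1951]
eef_rot: [0.162, 0.126, 0.979, -0.02]
ft_force: [0.6, -0.3, 2.8]
opening: -0.0002
```

Emit:
send_rows --moves '[[1, [0.031, -0.008, -0.095], [0, 0, 0]], [1, [0.031, -0.008, -0.095], [0, 0, 0]]]'

```text
time: 10.15
tool_pos: [0.5415, -0.0606, 0.193]
eef_rot: [0.161, 0.126, 0.979, -0.02]
ft_force: [-1.7, 0.1, 2.3]
opening: -0.0
```

```bash
python3 -c "
from h import *; from rig import arm
rep(arm,[.539,-.0593,.197])"
```

```text
tool [ 0.5415 -0.0606  0.193 ] z [ 0.311 -0.081 -0.947] y [0.253 0.968 0.001] to target cm [-0.25  0.13  0.4 ] along axis mm 4.7 F [-1.68  0.09  2.29] Fax 2.7 open -0.0 t 10.15 j [ 0.18  0.39 -0.2   2.05  0.39  0.42  0.99]
```

Emit:
send_rows --moves '[[1, [0.031, -0.008, -0.095], [0, 0, 0]], [1, [0.031, -0.008, -0.095], [0, 0, 0]]]'

```text
time: 10.35
tool_pos: [0.5421, -0.0608, 0.1909]
eef_rot: [0.161, 0.126, 0.979, -0.02]
ft_force: [-1.1, 0.7, 3.1]
opening: -0.0001
```

Emit:
send_rows --moves '[[1, [0.031, -0.008, -0.095], [0, 0, 0]], [1, [0.031, -0.008, -0.095], [0, 0, 0]]]'

```text
time: 10.55
tool_pos: [0.5426, -0.0609, 0.1889]
eef_rot: [0.161, 0.126, 0.979, -0.02]
ft_force: [0.3, 0.1, 2.2]
opening: -0.0003
```

Emit:
send_rows --moves '[[1, [0.031, -0.008, -0.095], [0, 0, 0]]]'

```text
time: 10.65
tool_pos: [0.543, -0.061, 0.188]
eef_rot: [0.161, 0.126, 0.979, -0.02]
ft_force: [-1.0, -0.2, 2.5]
opening: 0.0005
```

Emit:
send_rows --moves '[[1, [0.031, -0.008, -0.095], [0, 0, 0]]]'

```text
time: 10.75
tool_pos: [0.5432, -0.0611, 0.187]
eef_rot: [0.161, 0.126, 0.979, -0.02]
ft_force: [-0.5, -0.2, 3.0]
opening: 0.0002
```

Emit:
send_rows --moves '[[1, [0.031, -0.008, -0.095], [0, 0, 0]]]'

```text
time: 10.85
tool_pos: [0.5435, -0.0612, 0.1861]
eef_rot: [0.161, 0.126, 0.979, -0.02]
ft_force: [-0.2, -0.2, 2.1]
opening: 0.0003
```

Emit:
send_rows --moves '[[1, [0.031, -0.008, -0.095], [0, 0, 0]]]'

```text
time: 10.95
tool_pos: [0.5439, -0.0612, 0.1852]
eef_rot: [0.161, 0.126, 0.979, -0.02]
ft_force: [-0.6, -0.2, 2.5]
opening: 0.0003
```

Emit:
send_rows --moves '[[1, [0.031, -0.008, -0.095], [0, 0, 0]]]'

```text
time: 11.05
tool_pos: [0.5442, -0.0613, 0.1842]
eef_rot: [0.161, 0.126, 0.979, -0.02]
ft_force: [-0.1, 0.4, 2.5]
opening: -0.0
```

Travel is about 13 mm and still light; I'll go on in single millimetres.

Emit:
send_rows --moves '[[1, [0.031, -0.008, -0.095], [0, 0, 0]]]'

```text
time: 11.15
tool_pos: [0.5445, -0.0614, 0.1833]
eef_rot: [0.161, 0.126, 0.979, -0.02]
ft_force: [-0.8, 0.5, 3.6]
opening: -0.0
```

Emit:
send_rows --moves '[[1, [0.031, -0.008, -0.095], [0, 0, 0]]]'

```text
time: 11.25
tool_pos: [0.5451, -0.0614, 0.1826]
eef_rot: [0.162, 0.126, 0.979, -0.02]
ft_force: [-1.4, 0.2, 5.5]
opening: -0.0002
```

Emit:
send_rows --moves '[[1, [0.031, -0.008, -0.095], [0, 0, 0]]]'

```text
time: 11.35
tool_pos: [0.5455, -0.0615, 0.1819]
eef_rot: [0.162, 0.126, 0.979, -0.02]
ft_force: [-1.0, 0.1, 6.5]
opening: 0.0
```

Emit:
send_rows --moves '[[1, [-0.15, 0.04, 0.47], [0, 0, 0]], [1, [-0.31, 0.08, 0.95], [0, 0, 0]], [1, [-0.62, 0.16, 1.89], [0, 0, 0]], [0.15, [-0.62, 0.16, 1.89], [0, 0, 0]], [0.15, [-0.46, 0.12, 1.42], [0, 0, 0]], [0.15, [0, 0, 0], [0, 0, 0]], [0.15, [0, 0, 0], [0, 0, 0]], [0.15, [0, 0, 0], [0, 0, 0]]]'

```text
time: 12.15
tool_pos: [0.5229, -0.0561, 0.2467]
eef_rot: [0.16, 0.126, 0.979, -0.021]
ft_force: [-0.3, 0.8, 0.1]
opening: 0.0361
```

Run:
```python
from h import *; from rig import arm
rep(arm,[.5455,-.0615,.1819])
c=snap(arm,"wrist","wrist4"); b=snap(arm,"scene","scene4"); a=snap(arm,"side","side4")
A=np.array([.54,-.06,.19])
for n,c in(("wrist",c),("scene",b),("side",a)):
    P=cloud(c);h=cv2.cvtColor(c["img"],cv2.COLOR_BGR2HSV); d=np.linalg.norm(np.cross(P-A,AX),axis=-1)
    g=(h[...,1]<100)&(d<.02)&(P[...,2]>.165)&(P[...,2]<.20); q=P[g]
    if len(q)>10: t=q[q[:,2]>np.percentile(q[:,2],97)-.008]; print(n,"disc",len(t),t.mean(0).round(4),q[:,2].max().round(4), "bbox mid",((t.min(0)+t.max(0))/2).round(4))
    w=(h[...,1]<90)&(h[...,2]>110)&(d<.028)&(P[...,2]>.145)&(P[...,2]<.167); q=P[w]
    if len(q)>10: print(n,"flange",len(q),q.mean(0).round(4),cv2.minAreaRect((q[:,:2]*1000).astype(np.float32)))
    # rack high points near the -y end
    rk=(h[...,1]>100)&(P[...,2]>.11)&(P[...,2]<.135)&(P[...,1]<-.02)&(P[...,1]>-.16)&(P[...,0]>.5)&(P[...,0]<.65); q=P[rk]
    yy=np.array([.255,.967,0]); o=np.array([.5605,-.065,0])  # slot end centre approx
    if len(q): 
        e=q[((q-o)@yy)<-.02]; 
        if len(e): print(n,"end post lateral",np.percentile((e-o)@yy,[2,50,98]).round(4),"z",np.percentile(e[:,2],[50,98]).round(4))
```

```text
tool [ 0.5229 -0.0561  0.2467] z [ 0.309 -0.081 -0.948] y [0.253 0.967 0.   ] to target cm [ 2.26 -0.54 -6.48] along axis mm -68.9 F [-0.29  0.79  0.15] Fax 0.29 open 0.0361 t 12.15 j [ 0.23  0.29 -0.27  2.02  0.31  0.55  1.06]
wrist disc 777 [ 0.543  -0.0608  0.1827] 0.187 bbox mid [ 0.5434 -0.0609  0.1823]
wrist flange 707 [ 0.5437 -0.0608  0.1543] ((551.8910522460938, -62.976139068603516), (21.68647575378418, 36.5849609375), 77.05361938476562)
wrist end post lateral [-0.0501 -0.0364 -0.0207] z [0.119 0.128]
scene disc 24 [ 0.5452 -0.0609  0.1834] 0.1872 bbox mid [ 0.5439 -0.062   0.1836]
scene flange 66 [ 0.5576 -0.0624  0.1555] ((552.9223022460938, -64.54837036132812), (22.09259605407715, 34.03386688232422), 75.50518035888672)
scene end post lateral [-0.0509 -0.0399 -0.0211] z [0.1202 0.1285]
side disc 66 [ 0.5448 -0.0649  0.1812] 0.1852 bbox mid [ 0.5446 -0.0641  0.1808]
side flange 154 [ 0.5542 -0.0693  0.1542] ((553.229736328125, -65.95271301269531), (25.142902374267578, 35.510379791259766), 79.33686065673828)
side end post lateral [-0.054  -0.0489 -0.021 ] z [0.1174 0.128 ]
```

View pics/wrist4.png

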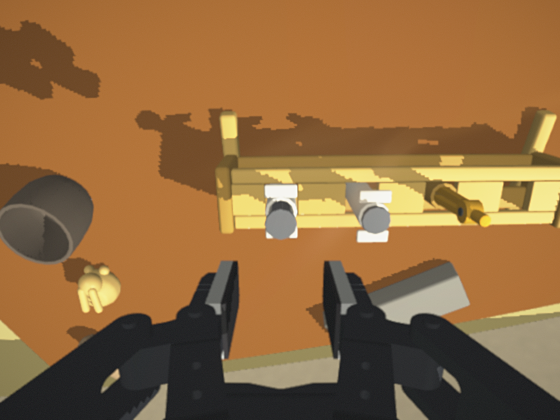

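Emit:
send_rows --moves '[[0.15, [0.39, -0.1, -1.2], [0, 0, 0]], [0.15, [0.39, -0.1, -1.2], [0, 0, 0]], [0.15, [0.39, -0.1, -1.2], [0, 0, 0]], [0.15, [0.39, -0.1, -1.2], [0, 0, 0]], [0.15, [0.39, -0.1, -1.2], [0, 0, 0]], [0.15, [0.39, -0.1, -1.2], [0, 0, 0]], [0.15, [0.39, -0.1, -1.2], [0, 0, 0]], [0.15, [0, 0, 0], [0, 0, 0]]]'

```text
time: 13.1
tool_pos: [0.5502, -0.063, 0.1615]
eef_rot: [0.16, 0.126, 0.979, -0.021]
ft_force: [-0.7, -0.2, -0.1]
opening: 0.0364
```

Emit:
send_rows --moves '[[0.15, [0.39, -0.1, -1.2], [0, 0, 0]], [0.15, [0.39, -0.1, -1.2], [0, 0, 0]], [0.15, [0.2, -0.05, -0.6], [0, 0, 0]], [0.15, [0.15, -0.04, -0.4], [0, 0, 0]], [0.15, [0, 0, 0], [0, 0, 0]]]'

```text
time: 13.6
tool_pos: [0.562, -0.0658, 0.129]
eef_rot: [0.161, 0.126, 0.979, -0.021]
ft_force: [-0.4, 0.4, -0.5]
opening: 0.0361
```

Run:
```python
from h import *; from rig import arm
rep(arm,[.5615,-.0657,.1271])
b=snap(arm,"scene","scene5"); a=snap(arm,"side","side5")
x=cv2.resize(a["img"][180:300,200:320],None,fx=3.3,fy=4);y=cv2.resize(b["img"][140:260,210:330],None,fx=3.3,fy=4)
cv2.imwrite("pics/crop5.png",np.hstack([x,y]))
```

```text
tool [ 0.562  -0.0658  0.129 ] z [ 0.309 -0.081 -0.947] y [0.253 0.968 0.   ] to target cm [-0.05  0.01 -0.19] along axis mm -1.6 F [-0.36  0.38 -0.46] Fax -0.29 open 0.0361 t 13.6 j [ 0.11  0.52 -0.1   2.07  0.47  0.27  0.91]
```

View pics/crop5.png

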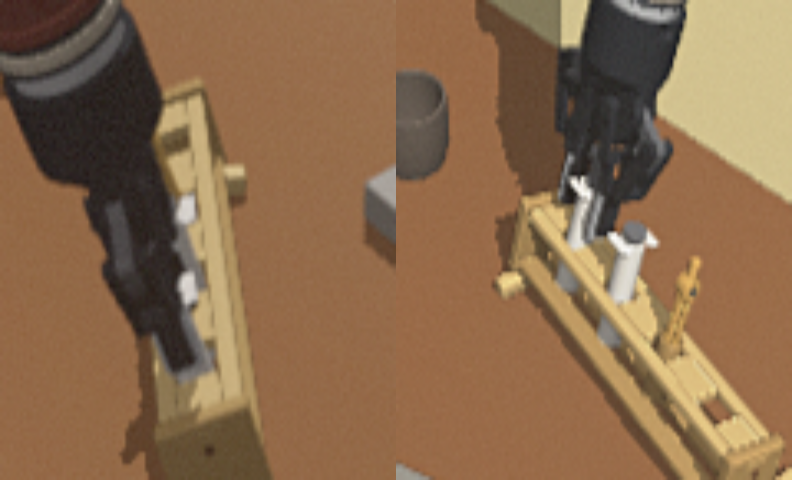

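Emit:
send_rows --moves '[[0.3, [0, 0, 0], [0, 0, 0]], [0.6, [0, 0, 0], [0, 0, 0]], [1, [0, 0, 0], [0, 0, 0]], [1, [0, 0, 0], [0, 0, 0]], [1, [0, 0, 0], [0, 0, 0]], [1, [0, 0, 0], [0, 0, 0]], [1, [0, 0, 0], [0, 0, 0]]]' --newtons 35

```text
time: 14.4
tool_pos: [0.5622, -0.0659, 0.1301]
eef_rot: [0.162, 0.126, 0.979, -0.021]
ft_force: [-3.1, 0.9, 5.8]
opening: 0.0207
```

Emit:
send_rows --moves '[[1, [-0.15, 0.04, 0.48], [0, 0, 0]], [1, [-0.31, 0.08, 0.95], [0, 0, 0]], [1, [-0.31, 0.08, 0.95], [0, 0, 0]], [1, [-0.31, 0.08, 0.95], [0, 0, 0]], [1, [-0.31, 0.08, 0.95], [0, 0, 0]], [1, [-0.31, 0.08, 0.95], [0, 0, 0]], [1, [-0.31, 0.08, 0.95], [0, 0, 0]]]'

```text
time: 15.1
tool_pos: [0.541, -0.0606, 0.1921]
eef_rot: [0.161, 0.126, 0.979, -0.021]
ft_force: [-1.0, 0.1, -1.0]
opening: 0.0206
```

Emit:
send_rows --moves '[[1, [-0.4, 0.1, 1.5], [0, 0, 0]], [1, [-0.5, 0.1, 2], [0, 0, 0]], [1, [-0.5, 0.1, 2], [0, 0, 0]], [1, [-0.2, 0, 1.3], [0, 0, 0]], [1, [0, -1, 0], [0.02, 0.08, 0]], [1, [0.5, -2, 0], [0.02, 0.08, 0]], [1, [0.5, -2, 0], [0.02, 0.08, 0]], [1, [0.5, -2, 0], [0.022, 0.077, 0]], [1, [0.5, -2, 0], [0, 0, 0]], [1, [0.5, -2, 0], [0, 0, 0]]]'

```text
time: 16.1
tool_pos: [0.551, -0.1684, 0.2593]
eef_rot: [-0.001, 0.127, 0.992, 0.0]
ft_force: [0.4, 0.3, -0.7]
opening: 0.0204
```

Emit:
send_rows --moves '[[1, [0.2, -2, 0], [0, 0, 0]], [1, [0.2, -2, 0], [0, 0, 0]], [1, [0, -2, 0], [0, 0, 0]], [1, [0, -2, 0], [0, 0, 0]], [1, [0, -2, 0], [0, 0, 0]], [1, [0, -1.5, 0], [0, 0, 0]], [1, [0, -1, 0], [0, 0, 0]], [1, [0, 0, 0], [0, 0, 0]], [1, [0, 0, 0], [0, 0, 0]]]'

```text
time: 17.0
tool_pos: [0.5551, -0.2915, 0.2594]
eef_rot: [-0.001, 0.127, 0.992, 0.001]
ft_force: [0.6, 1.5, -0.1]
opening: 0.0203
```

Run:
```python
from h import *; from rig import arm
rep(arm,[.554,-.298,.26])
c=snap(arm,"wrist","wrist6"); b=snap(arm,"scene","scene6"); a=snap(arm,"side","side6")
s=arm.state()["tool_pos"]
for n,c in(("wrist",c),("scene",b),("side",a)):
    P=cloud(c);h=cv2.cvtColor(c["img"],cv2.COLOR_BGR2HSV)
    o=P[(P[...,2]>.10)&(P[...,2]<.115)&(np.hypot(P[...,0]-.554,P[...,1]+.298)<.05)]
    if len(o)>9: print(n,"pot",cv2.minEnclosingCircle((o[:,:2]*1000).astype(np.float32)),len(o))
    w=P[(h[...,1]<90)&(h[...,2]>100)&(P[...,2]>s[2]-.09)&(P[...,2]<s[2]-.005)&(np.hypot(P[...,0]-s[0],P[...,1]-s[1])<.05)]
    if len(w)>9: print(n,"syringe below tip: min z",w[:,2].min(),np.percentile(w,[3,97],0).round(4).tolist(),len(w))
x=cv2.resize(a["img"][230:410,210:390],(400,480));y=cv2.resize(b["img"][90:250,150:310],(400,480))
cv2.imwrite("pics/crop6.png",np.hstack([x,y]))
```

```text
tool [ 0.5551 -0.2915  0.2594] z [-0.001  0.001 -1.   ] y [0.252 0.968 0.001] to target cm [-0.11 -0.65  0.06] along axis mm 0.4 F [ 0.61  1.48 -0.06] Fax -0.12 open 0.0203 t 17.0 j [ 0.62  0.57 -0.3   1.45  0.17  1.15  1.62]
wrist pot ((552.7673950195312, -297.0034484863281), 36.245784759521484) 1339
wrist syringe below tip: min z 0.20463738680230353 [[0.5431, -0.2984, 0.2071], [0.552, -0.2799, 0.2536]] 1304
scene pot ((552.783447265625, -296.899658203125), 39.17551803588867) 172
scene syringe below tip: min z 0.1975109076706114 [[0.5475, -0.2943, 0.2038], [0.5655, -0.2795, 0.2537]] 112
side pot ((552.7546997070312, -298.453857421875), 37.473201751708984) 572
side syringe below tip: min z 0.19483903534902614 [[0.5444, -0.303, 0.2043], [0.5627, -0.2888, 0.2526]] 381
```

View pics/crop6.png

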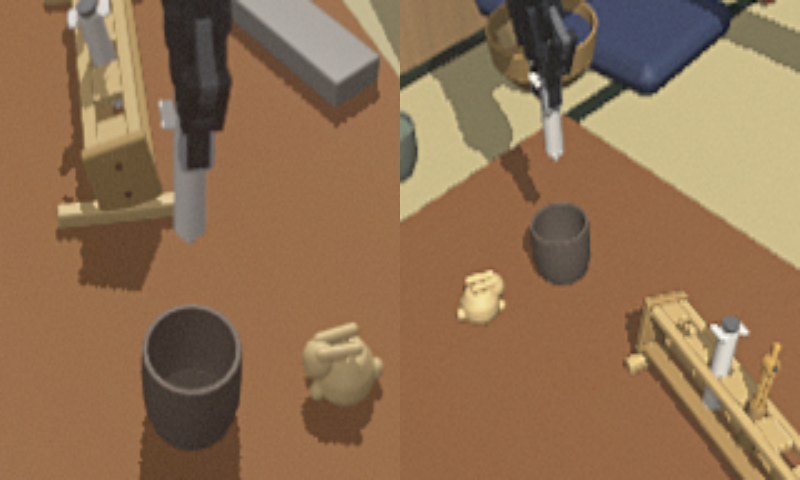

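Emit:
send_rows --moves '[[1, [-0.7, 0, 0], [-0.025, -0.097, 0]], [1, [-0.8, -0.1, 0], [-0.025, -0.097, 0]], [1, [-0.7, 0, -1], [0, 0, 0]], [1, [0, 0, -2], [0, 0, 0]], [1, [0, 0, -2], [0, 0, 0]], [1, [0, 0, -1.5], [0, 0, 0]], [1, [0, 0, 0], [0, 0, 0]], [1, [0, 0, 0], [0, 0, 0]]]'

```text
time: 17.95
tool_pos: [0.5334, -0.2931, 0.1949]
eef_rot: [0.099, 0.126, 0.987, -0.012]
ft_force: [0.3, 0.4, 0.6]
opening: 0.0204
```

Run:
```python
from h import *; from rig import arm
rep(arm,[.5328,-.2925,.120])
```

```text
tool [ 0.5334 -0.2931  0.1949] z [ 0.192 -0.049 -0.98 ] y [0.252 0.968 0.001] to target cm [-0.06  0.06 -7.49] along axis mm -70.7 F [0.28 0.44 0.58] Fax 0.5 open 0.0204 t 17.95 j [ 0.69  0.52 -0.31  1.77  0.18  0.68  1.63]
```

Emit:
send_rows --moves '[[1, [0, 0, -1.5], [0, 0, 0]], [1, [0, 0, -1.5], [0, 0, 0]], [1, [0, 0, -1.5], [0, 0, 0]], [1, [0, 0, -1], [0, 0, 0]], [1, [0, 0, -0.8], [0, 0, 0]], [1, [0, 0, -0.5], [0, 0, 0]], [1, [0, 0, 0], [0, 0, 0]]]'

```text
time: 18.65
tool_pos: [0.5329, -0.2936, 0.1262]
eef_rot: [0.098, 0.127, 0.987, -0.012]
ft_force: [-0.0, 0.3, -0.9]
opening: 0.0208
```

Emit:
send_rows --moves '[[1, [0, 0, -0.2], [0, 0, 0]], [1, [0, 0, -0.1], [0, 0, 0]]]'

```text
time: 18.85
tool_pos: [0.5333, -0.2938, 0.1239]
eef_rot: [0.099, 0.127, 0.987, -0.013]
ft_force: [0.1, 0.5, 0.7]
opening: 0.0209
```

Emit:
send_rows --moves '[[1, [0, 0, -0.15], [0, 0, 0]], [1, [0, 0, 0], [0, 0, 0]]]'

```text
time: 19.05
tool_pos: [0.5331, -0.2938, 0.1221]
eef_rot: [0.099, 0.127, 0.987, -0.013]
ft_force: [0.5, -0.7, -0.1]
opening: 0.0205
```

Emit:
send_rows --moves '[[1, [0, 0, -0.1], [0, 0, 0]], [1, [0, 0, 0], [0, 0, 0]]]'

```text
time: 19.25
tool_pos: [0.5333, -0.2938, 0.1217]
eef_rot: [0.099, 0.127, 0.987, -0.013]
ft_force: [-1.2, 0.2, 3.0]
opening: 0.0206
```

Emit:
send_rows --moves '[[1, [0, 0, -0.1], [0, 0, 0]], [1, [0, 0, 0], [0, 0, 0]]]'

```text
time: 19.45
tool_pos: [0.5335, -0.2939, 0.1215]
eef_rot: [0.1, 0.127, 0.987, -0.013]
ft_force: [-3.5, 1.1, 8.9]
opening: 0.0207
```

Emit:
send_rows --moves '[[1, [0, 0, 0.12], [0, 0, 0]], [0.4, [0, 0, 0], [0, 0, 0]], [0.3, [0, 0, 0], [0, 0, 0]], [0.2, [0, 0, 0], [0, 0, 0]], [0.1, [0, 0, 0], [0, 0, 0]], [0.0, [0, 0, 0], [0, 0, 0]], [0.0, [0, 0, 0], [0, 0, 0]]]'

```text
time: 20.15
tool_pos: [0.5329, -0.2936, 0.121]
eef_rot: [0.099, 0.127, 0.987, -0.012]
ft_force: [-0.6, -0.8, -0.5]
opening: 0.0426
```

Emit:
send_rows --moves '[[0, [-0.2, 0.05, 0.6], [0, 0, 0]], [0, [-0.3, 0.08, 1], [0, 0, 0]], [0, [-0.4, 0.1, 1.5], [0, 0, 0]], [0, [-0.6, 0.15, 2], [0, 0, 0]], [0, [-0.6, 0.15, 2], [0, 0, 0]], [0, [-0.6, 0.15, 2], [0, 0, 0]], [0, [-0.6, 0.15, 2], [0, 0, 0]], [0, [0, 1, 1], [0, 0, 0]], [0, [0, 0, 0], [0, 0, 0]]]'

```text
time: 21.05
tool_pos: [0.5013, -0.2736, 0.2448]
eef_rot: [0.101, 0.125, 0.987, -0.013]
ft_force: [-0.0, -0.3, 0.2]
opening: 0.0422
```

Run:
```python
from h import *; from rig import arm
rep(arm,[.5328,-.2925,.120])
b=snap(arm,"scene","scene7"); a=snap(arm,"side","side7")
for n,c in(("scene",b),("side",a)):
    P=cloud(c)
    o=P[(P[...,2]>.10)&(P[...,2]<.113)&(np.hypot(P[...,0]-.554,P[...,1]+.298)<.05)]
    print(n,"pot",cv2.minEnclosingCircle((o[:,:2]*1000).astype(np.float32)))
    o=P[(P[...,2]>.067)&(P[...,2]<.1)&(np.hypot(P[...,0]-.665,P[...,1]+.32)<.06)]; print("hare",o.mean(0).round(3))
x=cv2.resize(a["img"][200:410,200:410],(400,480));y=cv2.resize(b["img"][90:290,160:360],(400,480))
cv2.imwrite("pics/crop7.png",np.hstack([x,y]))
```

```text
tool [ 0.5013 -0.2736  0.2448] z [ 0.196 -0.051 -0.979] y [0.25  0.968 0.   ] to target cm [  3.15  -1.89 -12.48] along axis mm -129.5 F [-0.05 -0.29  0.25] Fax 0.22 open 0.0422 t 21.05 j [ 0.73  0.41 -0.34  1.8   0.14  0.75  1.65]
scene pot ((554.8812255859375, -298.855224609375), 39.06961441040039)
hare [ 0.669 -0.312  0.082]
side pot ((551.9813842773438, -299.1402282714844), 37.407981872558594)
hare [ 0.662 -0.326  0.082]
```

View pics/crop7.png

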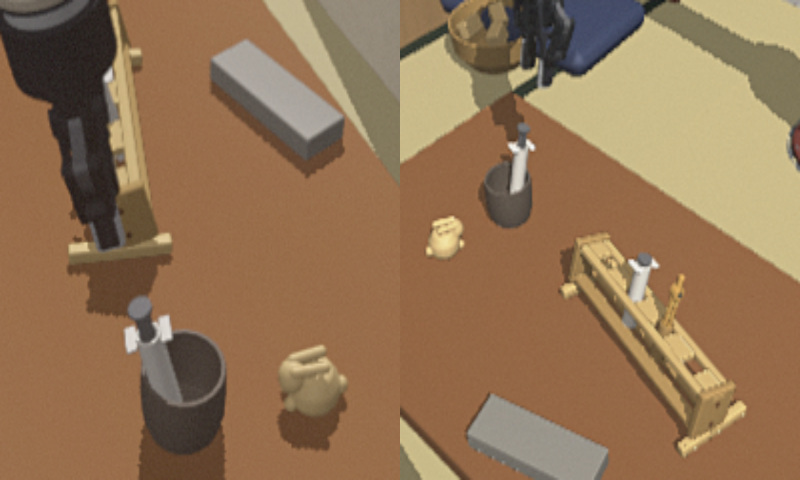

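Run:
```python
from h import *; from rig import arm
c=load("scene7");P=cloud(c);h=cv2.cvtColor(c["img"],cv2.COLOR_BGR2HSV)
m=(h[...,1]<90)&(P[...,2]>.15)&(P[...,2]<.2)&(np.hypot(P[...,0]-.566,P[...,1])<.03); q=P[m]
print("home disc top",q[:,2].max().round(4),"flange p50",np.median(q[:,2]).round(4))
print(arm.job_done())
```

```text
home disc top 0.1698 flange p50 0.162
the job is handed in; nothing more can be done
None
```

I tried both plungers, and the job is handed in at about 21 s of the 67 s allowed.

- **Free syringe (second slot, rack y = -32 mm):** The plunger slid at a steady force of about 2–3 N. It met the springy stop after about 34 mm, and I pressed to about 6.5 N there. I left the syringe standing in its slot. The last check put its disc top about 8 mm above the flange, which is right for fully home.
- **Binding syringe (end slot, rack y = -96 mm):** Resistance began to rise after about 14 mm of travel. I stopped at about 6.5 N, well under the 20 N limit. I then gripped the barrel at 35 N and lowered the syringe nozzle down into the pot until it touched the floor at about 9 N. After I released it, it leans against the rim.

In the last pictures the pot is within about 2 mm of where it was. The hare reads the same as before, and the hone, rack and dividers look unmoved. The mallet was outside the last crops and I did not re-measure it, but the arm never went near it. The gripper is clear of everything.

The sliding force first read about 2 N, a little under the 2.5–4 N given, which is within the sensor noise of about 0.5–1 N. No check failed.

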